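# Draw two spacer plates from a gravity magazine

### The job

Draw the two lowest blue spacer plates from the bottom of the upright magazine, one after the other, and lay each flat, upper face up, in a bay of its own in the grey kit tray: the first must lie in the tray before the second is ejected. For each plate pull the red ejector handle towards the magazine's open front fully to its stop and let it spring back, then draw the plate that now sticks out under the stack clear to the front, so that the rest of the stack drops squarely onto the seat. The other three plates stay in the magazine, and the red key set and the solder spool stay where they are.

Things in the scene. Friction and masses are not known exactly. Their poses are not given: they have to be found in the camera images.
- seat (a point): centre of the magazine's seat under the stack, on the upper face of its rail, 30 mm above the mat. x points to the magazine's rear, -x out of its open front, y to the ejector-handle side, z up. The fixed steel chute, 83 x 53 mm inside, holds 5 flat plates one on another, 1.5 mm free all round. The walls start 19 mm above the seat, a gate for one plate
- chute_top (a point): centre of the open top of the chute, 90 mm above the seat, same axes. Outside it spans x -46 to +46, y -31 to +31 mm; below the gate only two guide legs (x -28 to +3, y +-27 to +-31 mm). It is so tall that the body of a gripper pointing straight down hits it when pinching a plate close in front of it; one leaning back to the front (fingers pointing down and to +x, about 35 degrees) has room
- rail_end (a point): front end of the rail, on its upper face, 155 mm in front of the seat's centre, same axes. The rail is 36 mm wide, narrower than the plates, and a drawn plate can rest on it. Beside it the foot plate, 90 mm wide, lies 24 mm lower
- ejector (a joint): slide travel in m: 0 at rest, 0.040 at the stop, to the front (-x of the seat). The return spring gives 3 N at rest, 6.5 N at the stop; with the stack's drag up to about 20 N. Its cross bar pushes the bottom plate forward about 37 mm, so that it sticks out about 32 mm before the chute. Released, it springs back and leaves the plate there
- ejector_grip (a point): on the axis of the upright ejector handle, 150 mm above the mat: round red grip, 17 mm diameter, from 125 to 170 mm above the mat, on a 12 mm steel post. It stands 70 mm to the side (+y) and 48 mm to the rear of the seat's centre and moves with the slide. The chute beside it ends 120 mm above the mat
- bay_near (a point): centre of the floor of the tray bay nearer the robot, 3 mm above the mat. Grey fixed tray, each bay 90 mm (its x) by 130 mm (its y) inside, lips 5 mm wide and 4 mm above the floor. A plate lies with its length along the bay's y
- bay_far (a point): centre of the floor of the other bay, 95 mm farther along the tray's x; same size and axes
- plate1_center (a point): centre of the lowest plate of the stack at the start: blue, 80 x 50 x 16 mm (its x, y, z), about 0.1 kg, lying flat with its length along the magazine's x
- plate2_center (a point): centre of the second plate of the stack at the start: blue, 80 x 50 x 16 mm (its x, y, z), about 0.1 kg, lying flat with its length along the magazine's x
- plate3_center (a point): centre of the third plate of the stack at the start: blue, 80 x 50 x 16 mm (its x, y, z), about 0.1 kg, lying flat with its length along the magazine's x
- plate4_center (a point): centre of the fourth plate of the stack at the start: blue, 80 x 50 x 16 mm (its x, y, z), about 0.1 kg, lying flat with its length along the magazine's x
- plate5_center (a point): centre of the top plate of the stack at the start: blue, 80 x 50 x 16 mm (its x, y, z), about 0.1 kg, lying flat with its length along the magazine's x
- hexkeys: red folding key set, 28 x 92 x 15 mm, lying loose beside the magazine, on the side away from the handle; origin at the centre of its underside; a bystander, leave it
- spool: blue and silver solder spool, 52 mm diameter, 30 mm high, standing loose on the pale table left of the mat; origin at the centre of its underside; a bystander, leave it

How it is judged:
By the outcome, as a careful person would: the job done as asked, in the order asked, and still so for the second after the job is handed in, with the robot touching nothing.
It also fails if it takes over 72 s, if anything falls off the work surface, if the arm or the gripper's body presses on something with over 40 N, if the wrist force passes 120 N, or if a joint passes its speed limit or range.

### The arm

A 6-joint arm with a two-finger parallel gripper is mounted at the origin on the work surface; the furniture and walls round the work are solid. World frame = base frame: x ahead of the robot, y to its left, z up, the work surface at z = 0. Lengths are in m, angles in degrees, forces in N, time in s.
With the tool pointing down it reaches from about 0.225 to 0.875 m from the base axis. Payload 3.4 kg.
Tool frame: the origin (TCP) lies on the centre line of the jaws, within the pads' length; the fingertips stand bot.tcp_to_tips ahead of it and the grasp point (between the pads) lies 8 mm behind it (bot.tcp_to_tips is the distance from the TCP to the fingertips, in m); z points along the fingers, y is the line along which they close (so a half turn about z gives the same grasp; the last joint's range is limited). The gripper opens to 85 mm and grips with 20 to 120 N. Pads are 22 mm wide; open, the fingers measure 114 mm over their backs; the gripper's body (76 mm by 85 mm) begins 54 mm behind the grasp point. The pads swing forward as they close: fully open they stand 13 mm farther back than shut.
Start: joints at [-81.188, 15.808, 86.224, -0, 77.962, -6.933], TCP at [0.156, -0.553, 0.22] pointing down, gripper open.
Joint ranges: [-165.64, 165.64], [-43.16, 119.46], [12.63, 154.43], [-67.54, 247.53], [6.08, 155.33], [-154.97, 154.97]. Speed limits (degrees/s): [147.25, 147.25, 180, 180, 180, 180].

### API

Orientations are given as [roll, pitch, yaw] about the fixed x, y, z axes, in that order (R = Rz(yaw) Ry(pitch) Rx(roll)).
In Python, from rig import bot gives the robot as it stands.
- The arm moves only by the shell command python3 -m creep 'ROWS' [OPENING] [FORCE]. ROWS is JSON, a list of rows, each an object with "linear": the shift along the tool's x, y, z normalised to -1 to 1, where 1 is 50 mm, a list of three; "turn": the turn, a rotation vector about the tool's x, y, z normalised to -1 to 1, where 1 is 8 degrees, a list of three. In form: [{"linear": [tx, ty, tz], "turn": [wx, wy, wz]}, ...]. A call has 1 to 8 rows; each row shifts and turns the commanded pose from where the row before left it, along the tool's axes as they then stand; what a row does not reach is not made up. A row lasts 1/10 s, in which the tool goes at most 50 mm and 8.59 degrees, less where a joint would pass 70% of its speed; a pose out of reach is approached as far as the arm can. A call with a number of a shift or a turn outside -1 to 1 is refused whole. A call with a gripper value outside its range is refused whole. OPENING is the closure, from 0 (fully open) to 1 (shut), set as the call begins (- or left out, the last holds). The fingers move at their own pace and stop on an object; FORCE is the grip in N (left out, the last holds). Time passes only in rows, so rows that do not move let the fingers close. It gives the time, the measured TCP pose, the force, the opening and the grip force at its end, in the units of the state.
- bot.get_obs(): the state, without advancing time (a new reading comes with each control period).
- bot.snapshot(name): name is "side" or "top"; returns the picture (420x560x3 uint8, red, green, blue); there is no depth.
- bot.get_calibration(name): a dict with "fx", "fy", "cx", "cy" (pixels), "world_from_camera" (4x4, takes a point from camera to world coordinates). Camera axes: x right, y up, looking along -z (the intrinsics and any distortion apply to the point x, -y, -z); pixel columns grow to the right and rows downward; lengths in m; the calibration is good to about 2 mm. A picture is of the moment at which its call begins. get_calibration takes no time and is no camera call.
- bot.sign_off(): hands the job in; it is judged then, once.
Trained networks look in the newest picture that a camera, given by its name, has taken for a name from the list of things; names that differ only in an ending like _2 or _b are one class to them, and where a whole thing is asked for, a point or a joint stands for the part that bears it (a point fixed in the world has none). Each returns a list of dicts, best first, with "score" (0 to 1); they miss things now and then, are a little off and sometimes report something else, mostly with a low value. They report only what shows in the picture. A call takes as long as a camera call.
- bot.spot_in(camera, query): "rect" ([centre column, centre row, width, height] in pixels, round what is visible of it).
- bot.regions_of(camera, query): "mask" (420x560 bool, what is visible of it) and "rect" ([centre column, centre row, width, height] in pixels, round what is visible of it).
The state is a dict: "clock": time; "joints": joint angles; "qvel": joint speeds; "effort": joint torques, N m; "tcp_pos": TCP position; "tool_rot": TCP orientation; "contact_force": force on the tool from outside, world axes, zero at the start; "wrist_torque": the same for the moment, N m; "width": opening from 0.0 (shut) to 1.0 (fully open); "grasp_force": force on a finger pad.
Only numpy, scipy, OpenCV 4.12 (cv2) and the standard library are available. Lean on these libraries where they do the work, as an engineer would, in place of code of your own. Each camera call takes 0.05 s, during which the arm holds its last target. There are 200 camera calls.

## Working session

There is one attempt and no reset: what is moved stays moved. The work goes in short steps, Python scripts to look and compute and a shell command to move; the robot and the scene stay as the last step left them, time stands still between calls to the robot, and variables do not carry over. Pictures are saved under pics/ and viewed, at most 10 in all, crops included, and the job is handed in when it is done.

```bash
mkdir -p pics; ls; python3 - <<'E'
from rig import bot
import cv2,numpy as np
print(bot.get_obs(),bot.tcp_to_tips)
ims=[]
for n in("side","top"):
    im=bot.snapshot(n); cv2.imwrite(f"pics/{n}0.png",im[:,:,::-1])
    c=bot.get_calibration(n); print(n,{k:np.round(v,4).tolist() for k,v in c.items()})
    for q in("seat","chute_top","ejector","ejector_grip","plate5_center","bay_near","hexkeys","spool"):
        try: print(q,[(np.round(d["rect"]),round(d["score"],2)) for d in bot.spot_in(n,q)[:3]])
        except Exception as e: print(q,e)
E
```

```text
pics
{'clock': 0.0, 'joints': array([-8.11869112e+01,  1.58473712e+01,  8.62962370e+01, -1.49887449e-03,
        7.79629790e+01, -6.93138914e+00]), 'qvel': array([-0.00018887, -0.00102097, -0.020103  ,  0.07683298,  0.00642568,
        0.07775606]), 'effort': array([-2.96750040e-03, -4.16781485e+01, -2.45807147e+01, -6.26891433e-04,
        1.10765855e-02, -1.39008932e-06]), 'tcp_pos': array([ 0.1559365 , -0.5528632 ,  0.21863517]), 'tool_rot': array([-1.79894015e+02, -1.14083962e-02,  1.57447814e+01]), 'contact_force': array([-0.87062146, -0.2253065 , -0.40909289]), 'wrist_torque': array([ 0.01963403,  0.01250538, -0.00734996]), 'grasp_force': 0.0, 'width': 1.0018502000568485} 0.011
side {'fx': 518.7275, 'fy': 518.7275, 'cx': 280.2212, 'cy': 215.1316, 'world_from_camera': [[-0.9989, -0.0003, -0.046, 0.4275], [-0.0416, -0.4206, 0.9063, 1.2053], [-0.0197, 0.9073, 0.4201, 0.6738], [0.0, 0.0, 0.0, 1.0]]}
seat []
chute_top [(array([275., 194.,  40.,  80.]), 0.87)]
ejector [(array([262., 176.,  10.,  40.]), 0.7), (array([274., 261.,  85.,  36.]), 0.68)]
ejector_grip [(array([261., 178.,   8.,  41.]), 0.66)]
plate5_center [(array([279., 180.,  18.,  12.]), 0.41)]
bay_near [(array([276., 264.,  85.,  36.]), 0.76)]
hexkeys [(array([303., 217.,  10.,  14.]), 0.62)]
spool [(array([303., 314.,  22.,  13.]), 0.79)]
top {'fx': 436.417, 'fy': 436.417, 'cx': 282.9522, 'cy': 213.5347, 'world_from_camera': [[-0.0031, 0.9989, -0.0471, 0.4341], [-1.0, -0.0027, 0.0085, -0.0073], [0.0084, 0.0471, 0.9989, 1.1483], [0.0, 0.0, 0.0, 1.0]]}
seat [(array([378., 196., 108.,  55.]), 0.81)]
chute_top [(array([375., 198., 104.,  56.]), 0.61)]
ejector [(array([417., 180.,  24.,  24.]), 0.69)]
ejector_grip [(array([418., 179.,  21.,  20.]), 0.63)]
plate5_center [(array([396., 205.,  35.,  23.]), 0.69)]
bay_near [(array([261., 210.,  62.,  83.]), 0.75)]
hexkeys [(array([366., 237.,  35.,  17.]), 0.83)]
spool [(array([167., 236.,  24.,  24.]), 0.82)]
```

```bash
python3 - <<'E'
import cv2
a=cv2.imread("pics/top0.png"); cv2.imwrite("pics/topc.png",cv2.resize(a[140:280,210:450],(800,467),interpolation=cv2.INTER_CUBIC))
a=cv2.imread("pics/side0.png"); cv2.imwrite("pics/sidec.png",cv2.resize(a[130:300,200:360],None,fx=3.5,fy=3.5,interpolation=cv2.INTER_CUBIC))
E
```

```text
(no output)
```

View pics/topc.png

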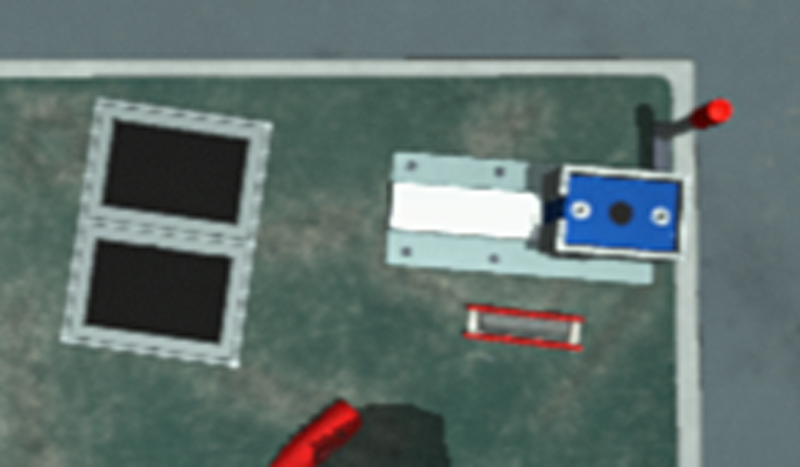

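View pics/sidec.png

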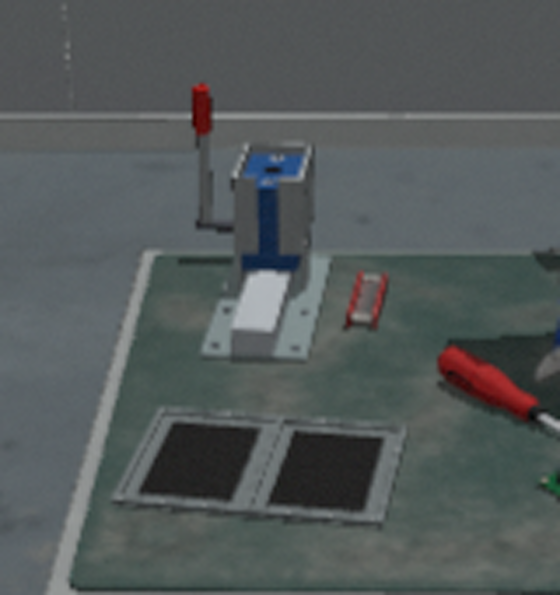

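Top crop (scale 3.333, offset 210,140): the rail's front end is at about (390,207) and the chute top corners at (563,167), (686,174), (682,258) and (554,252). The handle top is at (720,110) and the tray's outer corners are at (99,98), (272,123), (237,366) and (62,340). The side crop shows the open front facing world +y.

```bash
cat > h.py <<'E'
import numpy as np
from rig import bot
from scipy.spatial.transform import Rotation as R
def ray(cam,px,z):
    c=bot.get_calibration(cam);T=np.array(c["world_from_camera"])
    d=T[:3,:3]@np.array([(px[0]-c["cx"])/c["fx"],-(px[1]-c["cy"])/c["fy"],-1]);o=T[:3,3]
    return o+d*(z-o[2])/d[2]
def proj(cam,p):
    c=bot.get_calibration(cam);T=np.array(c["world_from_camera"]);q=T[:3,:3].T@(np.array(p)-T[:3,3])
    return np.array([c["cx"]+c["fx"]*q[0]/-q[2],c["cy"]-c["fy"]*q[1]/-q[2]])
E
python3 - <<'E'
from h import *
def t(p,z): return ray("top",(210+p[0]/3.333,140+p[1]/3.333),z)
def s(p,z): return ray("side",(200+p[0]/3.5,130+p[1]/3.5),z)
def show(n,ps,z,f=t):
    P=np.array([f(p,z) for p in ps]); print(n,P[:,:2].round(4).tolist(),"mean",P.mean(0).round(4),"edges",[round(np.linalg.norm(P[i]-P[i-1]),4) for i in range(len(P))],"ang",[round(np.degrees(np.arctan2(*(P[i]-P[i-1])[1::-1])),1) for i in range(len(P))])
show("chute",[(563,167),(686,174),(682,258),(554,252)],.12)
show("railend",[(391,184),(389,230)],.03)
show("railedge",[(391,184),(528,192)],.03)
show("foot",[(393,152),(387,263)],.006)
show("foot long",[(387,263),(652,283)],.006)
show("handle top",[(722,110)],.17)
show("tray",[(99,98),(272,123),(237,366),(62,340)],.007)
show("near",[(97,240),(233,258),(221,345),(85,325)],.003)
show("far",[(115,120),(249,140),(238,224),(104,204)],.003)
show("S handle top",[(201,88)],.17,s)
show("S chute",[(246,143),(314,145),(304,181),(232,179)],.12,s)
show("S railend",[(233,331),(274,332)],.03,s)
show("S tray",[(163,408),(405,427),(381,523),(113,501)],.007,s)
E
```

```text
chute [[0.5375, -0.2437], [0.5324, -0.3313], [0.4726, -0.3274], [0.4771, -0.2365]] mean [ 0.5049 -0.2847  0.12  ] edges [np.float64(0.0609), np.float64(0.0877), np.float64(0.0599), np.float64(0.091)] ang [np.float64(-6.8), np.float64(-93.4), np.float64(176.3), np.float64(87.2)]
railend [[0.5337, -0.1312], [0.4982, -0.1294]] mean [ 0.5159 -0.1303  0.03  ] edges [np.float64(0.0356), np.float64(0.0356)] ang [np.float64(-2.9), np.float64(177.1)]
railedge [[0.5337, -0.1312], [0.5273, -0.237]] mean [ 0.5305 -0.1841  0.03  ] edges [np.float64(0.106), np.float64(0.106)] ang [np.float64(86.5), np.float64(-93.5)]
foot [[0.5612, -0.1356], [0.4736, -0.1302]] mean [ 0.5174 -0.1329  0.006 ] edges [np.float64(0.0878), np.float64(0.0878)] ang [np.float64(-3.5), np.float64(176.5)]
foot long [[0.4736, -0.1302], [0.4572, -0.3388]] mean [ 0.4654 -0.2345  0.006 ] edges [np.float64(0.2093), np.float64(0.2093)] ang [np.float64(85.5), np.float64(-94.5)]
handle top [[0.5711, -0.3407]] mean [ 0.5711 -0.3407  0.17  ] edges [np.float64(0.0)] ang [np.float64(0.0)]
tray [[0.6043, 0.0962], [0.5843, -0.0402], [0.39
[... 896 characters left out ...]
.3177], [0.4721, -0.3118], [0.4783, -0.2237], [0.5395, -0.229]] mean [ 0.5057 -0.2705  0.12  ] edges [np.float64(0.089), np.float64(0.061), np.float64(0.0883), np.float64(0.0614)] ang [np.float64(-94.3), np.float64(174.4), np.float64(86.0), np.float64(-4.9)]
S railend [[0.5343, -0.1197], [0.5008, -0.1178]] mean [ 0.5175 -0.1188  0.03  ] edges [np.float64(0.0335), np.float64(0.0335)] ang [np.float64(-3.1), np.float64(176.9)]
S tray [[0.5835, -0.0304], [0.3969, -0.0012], [0.4162, 0.1352], [0.605, 0.1079]] mean [0.5004 0.0529 0.007 ] edges [np.float64(0.14), np.float64(0.1889), np.float64(0.1377), np.float64(0.1908)] ang [np.float64(-98.8), np.float64(171.1), np.float64(82.0), np.float64(-8.2)]
```

```bash
python3 -m creep '[{"linear":[0,0,0],"turn":[0,0,-1]},{"linear":[0,0,0],"turn":[0,0,-1]},{"linear":[0,0,0],"turn":[0,0,-1]},{"linear":[0,0,0],"turn":[0,0,-1]},{"linear":[0,0,0],"turn":[0,0,-1]},{"linear":[0,0,0],"turn":[0,0,-1]},{"linear":[0,0,0],"turn":[0,0,-1]},{"linear":[0,0,0],"turn":[0,0,-1]}]' 0.4 80
python3 -m creep '[{"linear":[0,0,0],"turn":[0,0,-0.79]},{"linear":[0.54,0.88,0],"turn":[0,0,0]},{"linear":[0.54,0.88,0],"turn":[0,0,0]},{"linear":[0.54,0.88,0],"turn":[0,0,0]},{"linear":[0.54,0.88,0],"turn":[0,0,0]},{"linear":[0.54,0.88,0],"turn":[0,0,0]},{"linear":[0.54,0.88,0],"turn":[0,0,0]},{"linear":[0.54,0.88,0],"turn":[0,0,0]}]'
python3 -m creep '[{"linear":[0.54,0.88,0],"turn":[0,0,0]},{"linear":[0.54,0.88,0],"turn":[0,0,0]},{"linear":[0,0,0],"turn":[0,0,0]},{"linear":[0,0,0],"turn":[0,0,0]}]'
cat >> h.py <<'E'
def mag(x,y,z,seat=(.5049,-.2847),yaw=-94):
    a=np.radians(yaw);return np.array([seat[0]+x*np.cos(a)-y*np.sin(a),seat[1]+x*np.sin(a)+y*np.cos(a),z])
def togo(p,rot):
    "print shift and turn still to go, tool axes, in row units"
    o=bot.get_obs();A=R.from_euler("xyz",o["tool_rot"],degrees=True)
    B=R.from_euler("xyz",rot,degrees=True) if not isinstance(rot,R) else rot
    print("t",round(o["clock"],2),"pos",o["tcp_pos"].round(4),"rot",o["tool_rot"].round(1),"F",o["contact_force"].round(1),"w",round(o["width"],2),"g",round(o["grasp_force"],1))
    print(" linear",(A.inv().apply(p-o["tcp_pos"])/.05).round(3),"after turn:",(B.inv().apply(p-o["tcp_pos"])/.05).round(3),"turn",((A.inv()*B).as_rotvec(degrees=True)/8).round(3))
E
python3 - <<'E'
from h import *
import cv2
togo(mag(.048,.07,.148),[180,0,86])
for n in("side","top"):
    im=bot.snapshot(n); o=bot.get_obs()
    p=proj(n,o["tcp_pos"]+[0,0,-.011]).round().astype(int)
    im=im.copy();cv2.circle(im,tuple(int(v) for v in p),1,(0,255,0),-1);x,y=p
    cv2.imwrite(f"pics/{n}1.png",cv2.resize(im[y-50:y+50,x-65:x+65,::-1],None,fx=5,fy=5,interpolation=cv2.INTER_CUBIC))
a=np.hstack([cv2.imread("pics/side1.png"),cv2.imread("pics/top1.png")]);cv2.imwrite("pics/a1.png",cv2.resize(a,(800,308)))
E
```

```text
clock: 1.7
tcp_pos: [0.156, -0.5535, 0.2195]
tool_rot: [180.0, 0.0, 80.1]
contact_force: [-0.5, -1.3, -0.0]
width: 0.601
grasp_force: 0.0
clock: 2.5
tcp_pos: [0.4679, -0.3902, 0.2197]
tool_rot: [180.0, 0.0, 86.1]
contact_force: [-0.2, -1.0, 0.2]
width: 0.6
grasp_force: 0.0
clock: 2.9
tcp_pos: [0.5555, -0.3441, 0.219]
tool_rot: [-179.9, 0.0, 86.2]
contact_force: [-0.2, -0.2, 0.7]
width: 0.601
grasp_force: 0.0
t 2.9 pos [ 0.5555 -0.3441  0.219 ] rot [-179.9    0.    86.2] F [-0.2 -0.2  0.7] w 0.6 g 0.0
 linear [0.153 0.309 1.419] after turn: [0.154 0.307 1.419] turn [-0.008  0.001  0.027]
```

View pics/a1.png

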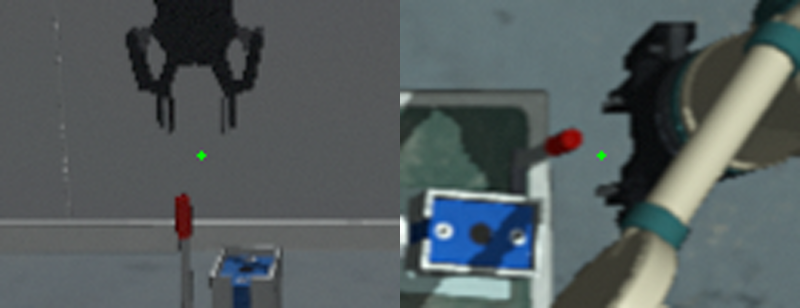

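The fingertips show about 8 px higher in the side view than predicted (dot at 201,155, fingers ending at 130). I'll move to the handle, descend, and check again.

```bash
python3 -m creep '[{"linear":[0.15,0.31,0],"turn":[0,0,0]},{"linear":[0,0,0.5],"turn":[0,0,0]},{"linear":[0,0,0.5],"turn":[0,0,0]},{"linear":[0,0,0.42],"turn":[0,0,0]},{"linear":[0,0,0],"turn":[0,0,0]},{"linear":[0,0,0],"turn":[0,0,0]}]'
python3 - <<'E'
from h import *
import cv2
togo(mag(.048,.07,.148),[180,0,86])
for n in("side","top"):
    im=bot.snapshot(n); o=bot.get_obs()
    p=proj(n,o["tcp_pos"]+[0,0,-.011]).round().astype(int);print(n,p)
    x,y=p;cv2.imwrite(f"pics/{n}2.png",cv2.resize(im[y-40:y+40,x-40:x+40,::-1],(400,400),interpolation=cv2.INTER_CUBIC))
cv2.imwrite("pics/a2.png",np.hstack([cv2.imread("pics/side2.png"),cv2.imread("pics/top2.png")]))
E
```

```text
clock: 3.6
tcp_pos: [0.5708, -0.3392, 0.1489]
tool_rot: [180.0, 0.0, 86.0]
contact_force: [0.4, -0.3, 0.5]
width: 0.601
grasp_force: 0.0
t 3.6 pos [ 0.5708 -0.3392  0.1489] rot [180.   0.  86.] F [ 0.4 -0.3  0.5] w 0.6 g 0.0
 linear [0.035 0.009 0.017] after turn: [0.035 0.009 0.017] turn [0.002 0.    0.   ]
side [258 163]
top [422 175]
```

View pics/a2.png

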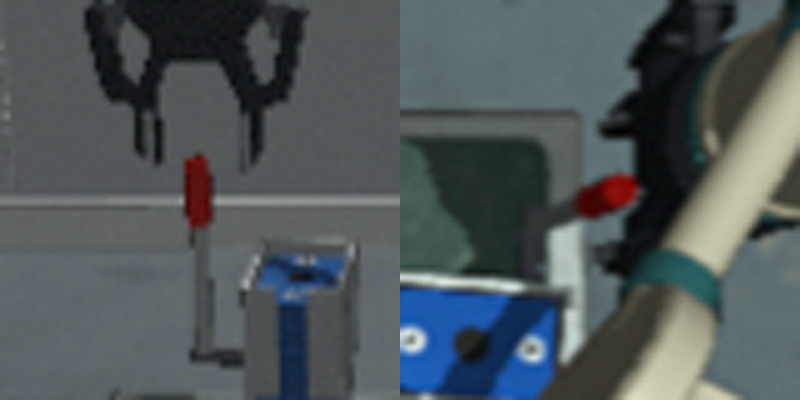

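```bash
python3 -m creep '[{"linear":[0.1,0,0.1],"turn":[0,0,0]},{"linear":[0,0,0.1],"turn":[0,0,0]},{"linear":[0,0,0.1],"turn":[0,0,0]},{"linear":[0,0,0],"turn":[0,0,0]}]' 0.6
python3 -m creep '[{"linear":[0,0,0],"turn":[0,0,0]},{"linear":[0,0,0],"turn":[0,0,0]},{"linear":[0,0,0],"turn":[0,0,0]},{"linear":[0,0,0],"turn":[0,0,0]},{"linear":[0,0,0],"turn":[0,0,0]}]' 1 80
python3 - <<'E'
from h import *
import cv2
for n in("side","top"):
    im=bot.snapshot(n); o=bot.get_obs()
    p=proj(n,o["tcp_pos"]+[0,0,-.011]).round().astype(int);print(n,p)
    x,y=p;cv2.imwrite(f"pics/{n}3.png",cv2.resize(im[y-40:y+40,x-40:x+40,::-1],(400,400),interpolation=cv2.INTER_CUBIC))
cv2.imwrite("pics/a3.png",np.hstack([cv2.imread("pics/side3.png"),cv2.imread("pics/top3.png")]))
E
```

```text
clock: 4.1
tcp_pos: [0.5706, -0.3331, 0.1326]
tool_rot: [-179.9, -0.0, 86.1]
contact_force: [-0.5, 0.0, 0.5]
width: 0.397
grasp_force: 0.0
clock: 4.6
tcp_pos: [0.5733, -0.3337, 0.1338]
tool_rot: [179.8, 0.0, 86.1]
contact_force: [5.1, 0.2, -1.8]
width: 0.167
grasp_force: 78.0
side [258 168]
top [417 175]
```

View pics/a3.png

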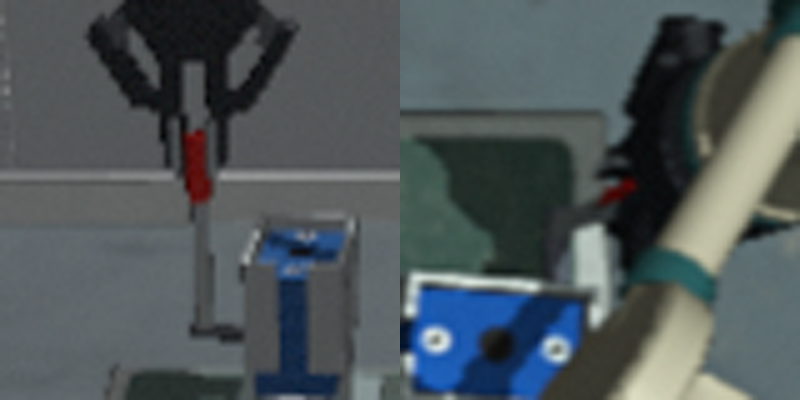

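```bash
python3 -m creep '[{"linear":[0.1,0,0],"turn":[0,0,0]},{"linear":[0.1,0,0],"turn":[0,0,0]},{"linear":[0.1,0,0],"turn":[0,0,0]},{"linear":[0.1,0,0],"turn":[0,0,0]},{"linear":[0.1,0,0],"turn":[0,0,0]},{"linear":[0.1,0,0],"turn":[0,0,0]},{"linear":[0.1,0,0],"turn":[0,0,0]},{"linear":[0,0,0],"turn":[0,0,0]}]' 1 100
python3 -m creep '[{"linear":[0.08,0,0],"turn":[0,0,0]},{"linear":[0.06,0,0],"turn":[0,0,0]},{"linear":[0,0,0],"turn":[0,0,0]},{"linear":[0,0,0],"turn":[0,0,0]}]'
```

```text
clock: 5.5
tcp_pos: [0.5758, -0.3033, 0.1338]
tool_rot: [179.7, 0.5, 86.1]
contact_force: [5.2, -9.3, -4.9]
width: 0.164
grasp_force: 97.8
clock: 5.9
tcp_pos: [0.5763, -0.2972, 0.1338]
tool_rot: [179.7, 0.6, 86.1]
contact_force: [4.9, -10.7, -5.0]
width: 0.165
grasp_force: 97.7
```

```bash
python3 -m creep '[{"linear":[0.08,0,0],"turn":[0,0,0]},{"linear":[0,0,0],"turn":[0,0,0]},{"linear":[0,0,0],"turn":[0,0,0]}]'
python3 -m creep '[{"linear":[0.08,0,0],"turn":[0,0,0]},{"linear":[0,0,0],"turn":[0,0,0]},{"linear":[0,0,0],"turn":[0,0,0]}]'
```

```text
clock: 6.2
tcp_pos: [0.5766, -0.2938, 0.1338]
tool_rot: [179.7, 0.6, 86.1]
contact_force: [5.3, -12.1, -6.3]
width: 0.161
grasp_force: 97.8
clock: 6.5
tcp_pos: [0.5765, -0.2938, 0.1339]
tool_rot: [179.7, 1.0, 86.1]
contact_force: [4.2, -19.7, -8.1]
width: 0.162
grasp_force: 97.7
```

At the stop: travel is about 40 mm and the force rises without further motion. Next I release, raise, move in front of the magazine and tilt.

```bash
python3 -m creep '[{"linear":[0,0,0],"turn":[0,0,0]},{"linear":[0,0,0],"turn":[0,0,0]},{"linear":[0,0,0],"turn":[0,0,0]},{"linear":[0,0,0],"turn":[0,0,0]},{"linear":[0,0,-0.6],"turn":[0,0,0]},{"linear":[0,0,-0.8],"turn":[0,0,0]},{"linear":[0,0,-0.6],"turn":[0,0,0]}]' 0.4
python3 -m creep '[{"linear":[0.7,-0.5,0],"turn":[0,0,0]},{"linear":[0.7,-0.5,0],"turn":[0,0,0]},{"linear":[0.5,-0.4,0],"turn":[0,0,0]},{"linear":[0,0,0],"turn":[0,-0.9,0]},{"linear":[0,0,0],"turn":[0,-0.9,0]},{"linear":[0,0,0],"turn":[0,-0.9,0]},{"linear":[0,0,0],"turn":[0,-0.9,0]},{"linear":[0,0,0],"turn":[0,-0.8,0]}]' 0
python3 - <<'E'
from h import *
import cv2
Rt=R.from_euler("xyz",[180,0,86],degrees=True)*R.from_euler("y",-35,degrees=True)
S=(.5074,-.2847)
f=mag(-.0575,0,.044,S)
togo(f-.1*Rt.apply([0,0,1]),Rt)
for n in("side","top"):
    im=bot.snapshot(n)
    x,y=proj(n,mag(-.06,0,.04,S)).round().astype(int);print(n,x,y,proj(n,bot.get_obs()["tcp_pos"]+.011*Rt.apply([0,0,1])).round(1))
    cv2.imwrite(f"pics/{n}4.png",cv2.resize(im[y-40:y+40,x-40:x+40,::-1],(400,400),interpolation=cv2.INTER_CUBIC))
cv2.imwrite("pics/a4.png",np.hstack([cv2.imread("pics/side4.png"),cv2.imread("pics/top4.png")]))
E
```

```text
clock: 7.2
tcp_pos: [0.5749, -0.2833, 0.2358]
tool_rot: [179.9, 0.0, 86.1]
contact_force: [-0.2, -0.7, 0.1]
width: 0.598
grasp_force: 0.0
clock: 8.0
tcp_pos: [0.5114, -0.1831, 0.2346]
tool_rot: [179.8, 35.4, 86.1]
contact_force: [-0.0, 0.2, -0.5]
width: 0.998
grasp_force: 0.0
t 8.0 pos [ 0.5114 -0.1831  0.2346] rot [179.8  35.4  86.1] F [-0.   0.2 -0.5] w 1.0 g 0.0
 linear [1.475 0.056 1.618] after turn: [1.462 0.061 1.629] turn [0.027 0.056 0.005]
side 276 206 [274.6 152.5]
top 365 203 [363.5 198.2]
```

View pics/a4.png

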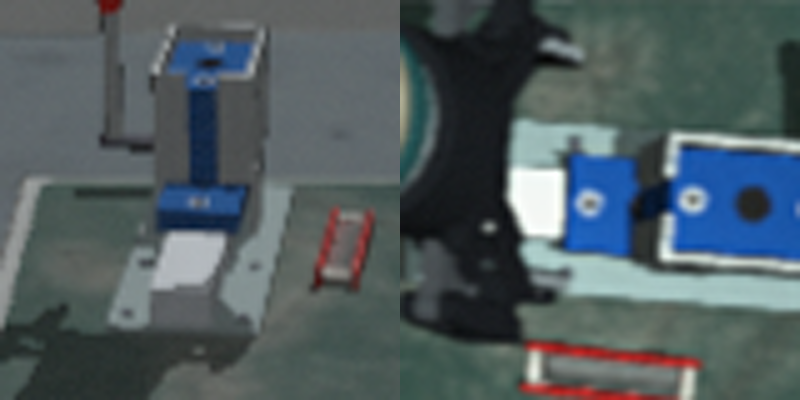

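Plate 1 sticks out: in the top crop its front corners are at about (568,158) and (566,248). The handle is back at rest, and the fingertips at (580,45) and (568,285) straddle the plate line.

```bash
python3 - <<'E'
from h import *
P=[ray("top",(325+(a-400)/5,163+b/5),.046) for a,b in[(568,158),(566,248)]]
Q=[ray("side",(236+a/5,166+b/5),.046) for a,b in[(158,208),(241,210)]]
for X in(P,Q): print(np.array(X).round(4), np.mean(X,0).round(4))
print(mag(-.077,0,.046,(.5049,-.2847)))
Rt=R.from_euler("xyz",[180,0,86],degrees=True)*R.from_euler("y",-35,degrees=True)
f=mag(-.0575,0,.044,(.5065,-.2847)); togo(f,Rt)
E
```

```text
[[ 0.5337 -0.2089  0.046 ]
 [ 0.4879 -0.2074  0.046 ]] [ 0.5108 -0.2081  0.046 ]
[[ 0.5361 -0.2023  0.046 ]
 [ 0.4866 -0.1993  0.046 ]] [ 0.5113 -0.2008  0.046 ]
[ 0.51027125 -0.20788757  0.046     ]
t 8.1 pos [ 0.5105 -0.1808  0.2314] rot [-179.6   35.2   86.6] F [ 0.5 -0.  -0.6] w 1.0 g 0.0
 linear [1.398 0.078 3.599] after turn: [1.389 0.066 3.603] turn [-0.002  0.02   0.059]
```

```bash
python3 -m creep '[{"linear":[0.7,0.04,0],"turn":[0,0,0]},{"linear":[0.7,0.04,0],"turn":[0,0,0]},{"linear":[0,0,0.7],"turn":[0,0,0]},{"linear":[0,0,0.7],"turn":[0,0,0]},{"linear":[0,0,0.7],"turn":[0,0,0]},{"linear":[0,0,0.6],"turn":[0,0,0]},{"linear":[0,0,0.3],"turn":[0,0,0]},{"linear":[0,0,0],"turn":[0,0,0]}]' 0 60
python3 -m creep '[{"linear":[0,0,0.3],"turn":[0,0,0]},{"linear":[0,0,0.3],"turn":[0,0,0]},{"linear":[0,0,0],"turn":[0,0,0]},{"linear":[0,0,0],"turn":[0,0,0]}]'
python3 - <<'E'
from h import *
import cv2
Rt=R.from_euler("xyz",[180,0,86],degrees=True)*R.from_euler("y",-35,degrees=True)
togo(mag(-.0575,0,.044,(.5065,-.2835)),Rt)
for n in("side","top"):
    im=bot.snapshot(n)
    x,y=proj(n,mag(-.06,0,.04)).round().astype(int)
    cv2.imwrite(f"pics/{n}5.png",cv2.resize(im[y-40:y+40,x-40:x+40,::-1],(400,400),interpolation=cv2.INTER_CUBIC))
cv2.imwrite("pics/a5.png",np.hstack([cv2.imread("pics/side5.png"),cv2.imread("pics/top5.png")]))
E
```

```text
clock: 8.9
tcp_pos: [0.5118, -0.2153, 0.0694]
tool_rot: [-179.8, 35.1, 86.0]
contact_force: [0.5, -0.0, -0.4]
width: 1.003
grasp_force: 0.0
clock: 9.3
tcp_pos: [0.5119, -0.231, 0.0459]
tool_rot: [-180.0, 35.2, 86.1]
contact_force: [0.0, 0.1, 1.0]
width: 1.0
grasp_force: 0.0
t 9.3 pos [ 0.5119 -0.231   0.0459] rot [-180.    35.2   86.1] F [0.  0.1 1. ] w 1.0 g 0.0
 linear [ 0.1   -0.035 -0.023] after turn: [ 0.1   -0.035 -0.023] turn [0.001 0.025 0.007]
```

View pics/a5.png

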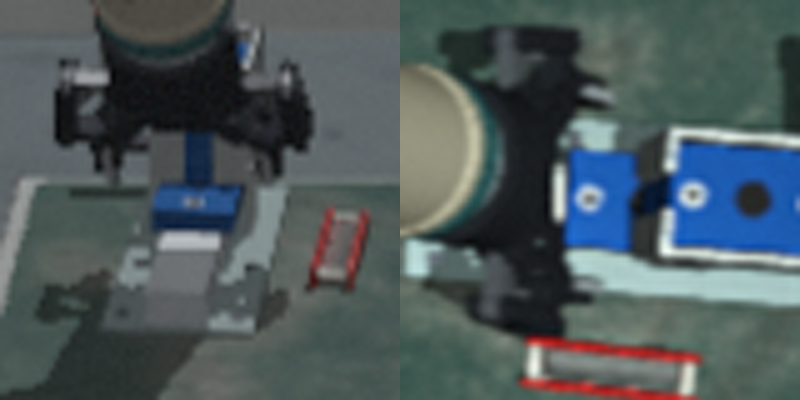

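Fingers straddle the plate: in the top crop the tips are near (605,97) and (590,293) and the plate spans columns 568–632. The tips sit about at the plate's upper face, so I go about 8 mm lower, then close.

```bash
python3 -m creep '[{"linear":[0.07,-0.035,0.05],"turn":[0,0,0]},{"linear":[0.07,0,0.05],"turn":[0,0,0]},{"linear":[0,0,0],"turn":[0,0,0]}]' 0
python3 -m creep '[{"linear":[0,0,0],"turn":[0,0,0]},{"linear":[0,0,0],"turn":[0,0,0]},{"linear":[0,0,0],"turn":[0,0,0]},{"linear":[0,0,0],"turn":[0,0,0]},{"linear":[0,0,0],"turn":[0,0,0]},{"linear":[0,0,0],"turn":[0,0,0]}]' 1 70
```

```text
clock: 9.7
tcp_pos: [0.5102, -0.2273, 0.0374]
tool_rot: [-179.9, 35.2, 86.1]
contact_force: [-0.3, -1.6, 1.1]
width: 0.998
grasp_force: 0.0
clock: 10.3
tcp_pos: [0.5119, -0.2292, 0.0408]
tool_rot: [179.8, 35.4, 86.0]
contact_force: [-0.1, 1.0, 10.0]
width: 0.003
grasp_force: 5.3
```

The jaws closed above the plate (10 N up), so the tips stand higher than nominal. I'll back off, open, and look.

```bash
python3 -m creep '[{"linear":[0,0,-0.4],"turn":[0,0,0]},{"linear":[0,0,-0.2],"turn":[0,0,0]},{"linear":[0,0,0],"turn":[0,0,0]},{"linear":[0,0,0],"turn":[0,0,0]}]' 1
python3 - <<'E'
from h import *
import cv2
o=bot.get_obs();Rt=R.from_euler("xyz",o["tool_rot"],degrees=True);t=o["tcp_pos"]
for n in("side","top"):
    im=bot.snapshot(n)
    x,y=proj(n,mag(-.06,0,.04)).round().astype(int)
    im=im[y-40:y+40,x-40:x+40,::-1].copy();im=cv2.resize(im,(400,400),interpolation=cv2.INTER_CUBIC)
    for k,c in((.011,(0,255,0)),(-.011,(0,255,255))):
        q=(proj(n,t+k*Rt.apply([0,0,1]))-[x-40,y-40])*5+2;cv2.circle(im,tuple(int(v) for v in q),2,c,-1)
    cv2.imwrite(f"pics/{n}6.png",im)
cv2.imwrite("pics/a6.png",np.hstack([cv2.imread("pics/side6.png"),cv2.imread("pics/top6.png")]))
print(t)
E
```

```text
clock: 10.7
tcp_pos: [0.5117, -0.2106, 0.0624]
tool_rot: [180.0, 35.2, 86.1]
contact_force: [-0.1, -0.6, 0.7]
width: 0.005
grasp_force: 0.0
[ 0.51169615 -0.21057896  0.06240427]
```

View pics/a6.png

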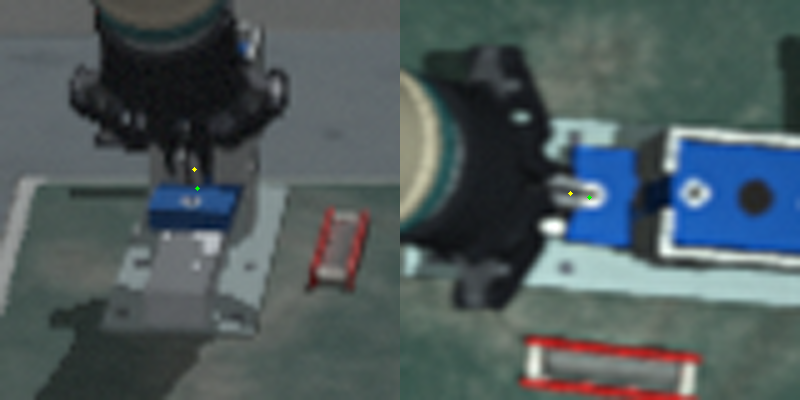

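The plate still sticks out almost where it was; its front edge is at about (570,147–245) in the top crop. From the contact, the shut tips meet the plate top at TCP z ≈ 0.041, so I go for TCP z ≈ 0.020, watching the force.

```bash
python3 -m creep '[{"linear":[0,0,0],"turn":[0,0,0]},{"linear":[0,0,0],"turn":[0,0,0]},{"linear":[0,0,0],"turn":[0,0,0]},{"linear":[0,0,0],"turn":[0,0,0]},{"linear":[0,-0.02,0.3],"turn":[0,0,0]},{"linear":[0.1,0,0.3],"turn":[0,0,0]},{"linear":[0,0,0],"turn":[0,0,0]}]' 0 60
python3 -m creep '[{"linear":[0.05,0,0.15],"turn":[0,0,0]},{"linear":[0.05,0,0.15],"turn":[0,0,0]},{"linear":[0,0,0],"turn":[0,0,0]},{"linear":[0,0,0],"turn":[0,0,0]}]'
```

```text
clock: 11.5
tcp_pos: [0.5084, -0.2239, 0.0336]
tool_rot: [-179.8, 35.2, 86.2]
contact_force: [-0.8, -0.4, 0.7]
width: 0.997
grasp_force: 0.0
clock: 11.9
tcp_pos: [0.5095, -0.2283, 0.0199]
tool_rot: [-180.0, 35.2, 86.1]
contact_force: [0.1, -0.4, 0.6]
width: 1.001
grasp_force: 0.0
```

No contact. Close.

```bash
python3 -m creep '[{"linear":[0,0,0],"turn":[0,0,0]},{"linear":[0,0,0],"turn":[0,0,0]},{"linear":[0,0,0],"turn":[0,0,0]},{"linear":[0,0,0],"turn":[0,0,0]}]' 1 70
```

```text
clock: 12.3
tcp_pos: [0.5103, -0.2282, 0.0208]
tool_rot: [179.9, 35.2, 86.0]
contact_force: [-0.0, 2.7, 4.9]
width: 0.565
grasp_force: 72.2
```

```bash
python3 -m creep '[{"linear":[0.08,0,-0.056],"turn":[0,0,0]},{"linear":[0.16,0,-0.112],"turn":[0,0,0]},{"linear":[0.16,0,-0.112],"turn":[0,0,0]},{"linear":[0.16,0,-0.112],"turn":[0,0,0]},{"linear":[0.16,0,-0.112],"turn":[0,0,0]},{"linear":[0.16,0,-0.112],"turn":[0,0,0]},{"linear":[0.16,0,-0.112],"turn":[0,0,0]},{"linear":[0.16,0,-0.112],"turn":[0,0,0]}]'
python3 - <<'E'
from h import *
import cv2
print(bot.get_obs()["tcp_pos"].round(4))
for n in("side","top"):
    im=bot.snapshot(n)
    x,y=proj(n,mag(-.06,0,.04)).round().astype(int)
    cv2.imwrite(f"pics/{n}7.png",cv2.resize(im[y-40:y+40,x-40:x+40,::-1],(400,400),interpolation=cv2.INTER_CUBIC))
    for q in("plate1_center","plate5_center"):print(n,q,[(d["rect"],round(d["score"],2)) for d in bot.spot_in(n,q)[:4]])
cv2.imwrite("pics/a7.png",np.hstack([cv2.imread("pics/side7.png"),cv2.imread("pics/top7.png")]))
E
```

```text
clock: 13.1
tcp_pos: [0.5145, -0.1556, 0.0208]
tool_rot: [-180.0, 35.4, 86.1]
contact_force: [-0.5, -4.2, 7.1]
width: 0.567
grasp_force: 73.2
[ 0.5145 -0.1556  0.0208]
side plate1_center [([276.2, 217.4, 18.5, 11.0], 0.66)]
side plate5_center [([275.1, 216.2, 19.2, 9.3], 0.52)]
top plate1_center [([343.9, 205.5, 27.1, 23.8], 0.67)]
top plate5_center [([393.4, 205.6, 33.3, 20.0], 0.78), ([375.9, 195.8, 104.1, 55.2], 0.25)]
```

```bash
python3 -m creep '[{"linear":[-0.11,0,-0.16],"turn":[0,0,0]},{"linear":[-0.28,0,-0.41],"turn":[0,0,0]},{"linear":[-0.4,0,-0.57],"turn":[0,0,0]},{"linear":[0,0,0],"turn":[0.32,0,0.46]},{"linear":[0.6,0.1,-0.42],"turn":[0,0,0]},{"linear":[0.7,0.1,-0.49],"turn":[0,0,0]},{"linear":[0.7,0.1,-0.49],"turn":[0,0,0]},{"linear":[0.7,0.1,-0.49],"turn":[0,0,0]}]'
python3 -m creep '[{"linear":[0.4,0,-0.28],"turn":[0,0,0]},{"linear":[0,0,0],"turn":[0,0,0]},{"linear":[0,0,0],"turn":[0,0,0]}]'
cat >> h.py <<'E'
RT=R.from_euler("xyz",[180,0,81.5],degrees=True)*R.from_euler("y",-35,degrees=True)
RM=R.from_euler("xyz",[180,0,86],degrees=True)*R.from_euler("y",-35,degrees=True)
E
python3 - <<'E'
from h import *
import cv2
togo(np.array([.551,.059,.03]),RT)
for n in("side","top"):
    cv2.imwrite(f"pics/{n}8.png",bot.snapshot(n)[:,:,::-1])
    for q in("plate1_center","plate5_center"):print(n,q,[(d["rect"],round(d["score"],2)) for d in bot.spot_in(n,q)[:4]])
E
```

```text
clock: 14.2
tcp_pos: [0.5583, 0.0079, 0.0878]
tool_rot: [-180.0, 35.1, 81.6]
contact_force: [1.2, 0.1, -1.6]
width: 0.56
grasp_force: 72.8
clock: 14.5
tcp_pos: [0.5615, 0.0303, 0.0878]
tool_rot: [-179.9, 35.2, 81.7]
contact_force: [-0.2, -0.3, -1.5]
width: 0.56
grasp_force: 72.9
t 14.5 pos [0.5615 0.0303 0.0878] rot [-179.9   35.2   81.7] F [-0.2 -0.3 -1.5] w 0.56 g 72.9
 linear [ 1.104 -0.291  0.635] after turn: [ 1.102 -0.293  0.639] turn [0.006 0.024 0.02 ]
side plate1_center [([249.8, 224.6, 17.7, 13.1], 0.61)]
side plate5_center [([278.1, 186.6, 10.1, 11.5], 0.65)]
top plate1_center [([271.1, 183.3, 28.2, 23.5], 0.65)]
top plate5_center [([393.7, 205.9, 32.2, 19.9], 0.77)]
```

```bash
python3 - <<'E'
from h import *
t=bot.get_obs()["tcp_pos"];f=np.array([.148,.989,0])
for k in(-.062,-.022,.018): print(k,proj("top",t+f*k+[0,0,.025]).round(1),proj("side",t+f*k+[0,0,.025]).round(1))
print(proj("top",[.5475,.037,.003]),proj("side",[.5475,.037,.003]))
E
```

```text
-0.062 [289.8 184.4] [256.5 210.5]
-0.022 [273.2 181.9] [253.  216.8]
0.018 [256.6 179.5] [249.2 223.6]
[262.31904781 191.05031965] [257.85075753 260.31309299]
```

```bash
python3 - <<'E'
import cv2,numpy as np
a=cv2.imread("pics/top8.png")[140:240,220:320];b=cv2.imread("pics/side8.png")[165:265,200:300]
cv2.imwrite("pics/a8.png",np.hstack([cv2.resize(i,(400,400),interpolation=cv2.INTER_CUBIC) for i in(b,a)]))
E
```

```text
(no output)
```

View pics/a8.png

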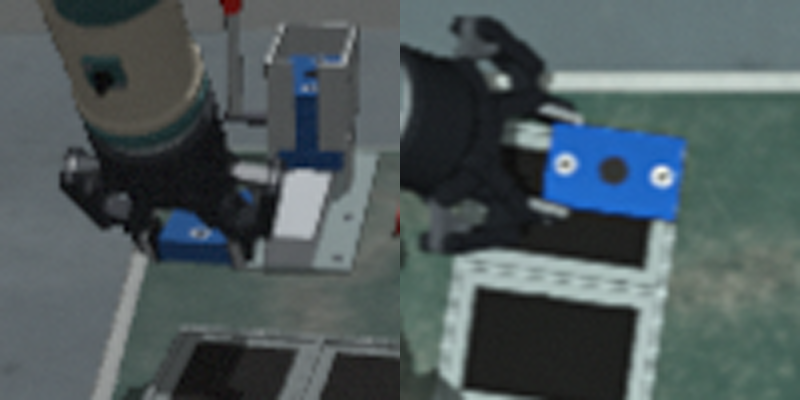

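Clear view: the plate hangs level in the jaws with its centre at (614,171) in the top crop, as predicted, and the stack has dropped squarely in the chute. Now to place it in the far bay.

```bash
python3 -m creep '[{"linear":[0.37,-0.1,0.21],"turn":[0,0,0]},{"linear":[0.37,-0.1,0.21],"turn":[0,0,0]},{"linear":[0.36,-0.09,0.21],"turn":[0,0,0]},{"linear":[0.11,0,0.16],"turn":[0,0,0]},{"linear":[0.11,0,0.16],"turn":[0,0,0]},{"linear":[0.06,0,0.08],"turn":[0,0,0]},{"linear":[0,0,0],"turn":[0,0,0]},{"linear":[0,0,0],"turn":[0,0,0]}]'
```

```text
clock: 15.6
tcp_pos: [0.5521, 0.0577, 0.0069]
tool_rot: [179.9, 35.2, 81.5]
contact_force: [-0.2, -0.3, -0.8]
width: 0.564
grasp_force: 72.9
```

Lower in small steps until contact.

```bash
python3 -m creep '[{"linear":[0.06,0,0.08],"turn":[0,0,0]},{"linear":[0.03,0,0.04],"turn":[0,0,0]},{"linear":[0,0,0],"turn":[0,0,0]}]'
python3 -m creep '[{"linear":[0.03,0,0.05],"turn":[0,0,0]},{"linear":[0.03,0,0.05],"turn":[0,0,0]},{"linear":[0,0,0],"turn":[0,0,0]}]'
```

```text
clock: 15.9
tcp_pos: [0.5515, 0.0583, -0.0013]
tool_rot: [180.0, 35.2, 81.6]
contact_force: [0.2, 0.0, -0.4]
width: 0.567
grasp_force: 72.9
clock: 16.2
tcp_pos: [0.552, 0.058, -0.0044]
tool_rot: [179.8, 35.3, 81.5]
contact_force: [-2.6, 3.9, 11.6]
width: 0.559
grasp_force: 80.3
```

Touchdown. Release and retreat, then return to the handle.

```bash
python3 -m creep '[{"linear":[-0.02,0,-0.03],"turn":[0,0,0]},{"linear":[0,0,0],"turn":[0,0,0]},{"linear":[0,0,0],"turn":[0,0,0]},{"linear":[0,0,-0.3],"turn":[0,0,0]},{"linear":[0,0,-0.6],"turn":[0,0,0]},{"linear":[0,0,-0.8],"turn":[0,0,0]},{"linear":[0,0,-0.8],"turn":[0,0,0]},{"linear":[0,0,-0.8],"turn":[0,0,0]}]' 0.3
python3 -m creep '[{"linear":[0,0,-0.8],"turn":[0,0,0]},{"linear":[0,0,0],"turn":[-0.32,0,-0.46]},{"linear":[0,0,0],"turn":[0,0.9,0]},{"linear":[0,0,0],"turn":[0,0.9,0]},{"linear":[0,0,0],"turn":[0,0.9,0]},{"linear":[0,0,0],"turn":[0,0.9,0]},{"linear":[0,0,0],"turn":[0,0.8,0]},{"linear":[0,0,0],"turn":[0,0,0]}]' 0.4
python3 - <<'E'
from h import *
import cv2
togo(np.array([.574,-.333,.22]),[180,0,86])
for n in("side","top"):
    cv2.imwrite(f"pics/{n}9.png",bot.snapshot(n)[:,:,::-1])
    print(n,[(d["rect"],round(d["score"],2)) for d in bot.spot_in(n,"plate1_center")[:4]])
print(proj("top",[.5475,.037,.019]),proj("side",[.5475,.037,.019]))
E
```

```text
clock: 17.0
tcp_pos: [0.5652, 0.1525, 0.1306]
tool_rot: [-180.0, 35.2, 81.6]
contact_force: [0.2, -0.1, -0.1]
width: 0.701
grasp_force: 0.0
clock: 17.8
tcp_pos: [0.5686, 0.1714, 0.1628]
tool_rot: [180.0, 0.0, 85.8]
contact_force: [-0.3, -0.3, 0.9]
width: 0.6
grasp_force: 0.0
t 17.8 pos [0.5686 0.1714 0.1628] rot [180.    0.   85.8] F [-0.3 -0.3  0.9] w 0.6 g 0.0
 linear [-10.053   0.854  -1.138] after turn: [-10.056   0.812  -1.143] turn [ 0.001  0.003 -0.03 ]
side [([258.1, 256.8, 26.3, 23.8], 0.87), ([259.6, 173.8, 5.5, 38.5], 0.56)]
top [([260.4, 192.7, 28.7, 24.2], 0.62)]
[262.07981006 190.44290197] [257.61660246 254.91833015]
```

```bash
python3 -m creep '[{"linear":[0,0,-0.6],"turn":[0,0,0]},{"linear":[-0.4,0,-0.55],"turn":[0,0,0]},{"linear":[-0.8,0.08,0],"turn":[0,0,-0.03]},{"linear":[-0.85,0.08,0],"turn":[0,0,0]},{"linear":[-0.85,0.08,0],"turn":[0,0,0]},{"linear":[-0.85,0.08,0],"turn":[0,0,0]},{"linear":[-0.85,0.08,0],"turn":[0,0,0]},{"linear":[-0.85,0.08,0],"turn":[0,0,0]}]' 0.6
python3 -m creep '[{"linear":[-0.85,0.08,0],"turn":[0,0,0]},{"linear":[-0.85,0.08,0],"turn":[0,0,0]},{"linear":[-0.85,0.08,0],"turn":[0,0,0]},{"linear":[-0.85,0.08,0],"turn":[0,0,0]},{"linear":[-0.85,0.08,0],"turn":[0,0,0]},{"linear":[-0.25,0.02,0],"turn":[0,0,0]},{"linear":[0,0,0],"turn":[0,0,0]},{"linear":[0,0,0],"turn":[0,0,0]}]'
python3 - <<'E'
from h import *
togo(np.array([.574,-.333,.133]),[180,0,86])
E
```

```text
clock: 18.8
tcp_pos: [0.5754, -0.0988, 0.2194]
tool_rot: [-179.9, 0.0, 86.5]
contact_force: [0.1, 0.3, -1.7]
width: 0.399
grasp_force: 0.0
clock: 19.6
tcp_pos: [0.5819, -0.3226, 0.2193]
tool_rot: [-179.9, -0.1, 86.4]
contact_force: [0.7, 0.7, 0.1]
width: 0.403
grasp_force: 0.0
t 19.6 pos [ 0.5819 -0.3226  0.2193] rot [-1.799e+02 -1.000e-01  8.640e+01] F [0.7 0.7 0.1] w 0.4 g 0.0
 linear [-0.221 -0.142  1.725] after turn: [-0.219 -0.143  1.726] turn [-0.01  -0.012  0.048]
```

```bash
python3 -m creep '[{"linear":[-0.22,-0.14,0],"turn":[0,0,0.04]},{"linear":[0,0,0],"turn":[0,0,0]},{"linear":[0,0,0.5],"turn":[0,0,0]},{"linear":[0,0,0.5],"turn":[0,0,0]},{"linear":[0,0,0.5],"turn":[0,0,0]},{"linear":[0,0,0.22],"turn":[0,0,0]},{"linear":[0,0,0],"turn":[0,0,0]}]' 0.6
python3 -m creep '[{"linear":[0,0,0],"turn":[0,0,0]},{"linear":[0,0,0],"turn":[0,0,0]},{"linear":[0,0,0],"turn":[0,0,0]},{"linear":[0,0,0],"turn":[0,0,0]}]' 1 100
```

```text
clock: 20.3
tcp_pos: [0.5728, -0.3338, 0.1326]
tool_rot: [-179.8, -0.1, 86.0]
contact_force: [0.4, 0.2, 0.4]
width: 0.397
grasp_force: 0.0
clock: 20.7
tcp_pos: [0.5734, -0.3352, 0.1356]
tool_rot: [180.0, 0.1, 86.0]
contact_force: [-4.8, 1.6, 7.2]
width: 0.154
grasp_force: 98.2
```

```bash
python3 -m creep '[{"linear":[0.1,0,0],"turn":[0,0,0]},{"linear":[0.1,0,0],"turn":[0,0,0]},{"linear":[0.1,0,0],"turn":[0,0,0]},{"linear":[0.1,0,0],"turn":[0,0,0]},{"linear":[0.1,0,0],"turn":[0,0,0]},{"linear":[0.1,0,0],"turn":[0,0,0]},{"linear":[0.1,0,0],"turn":[0,0,0]},{"linear":[0.1,0,0],"turn":[0,0,0]}]'
python3 -m creep '[{"linear":[0.08,0,0],"turn":[0,0,0]},{"linear":[0.06,0,0],"turn":[0,0,0]},{"linear":[0,0,0],"turn":[0,0,0]},{"linear":[0,0,0],"turn":[0,0,0]}]'
python3 -m creep '[{"linear":[0.08,0,0],"turn":[0,0,0]},{"linear":[0,0,0],"turn":[0,0,0]},{"linear":[0,0,0],"turn":[0,0,0]}]'
```

```text
clock: 21.5
tcp_pos: [0.5762, -0.3005, 0.1356]
tool_rot: [179.9, 0.6, 86.0]
contact_force: [-4.7, -10.2, 3.3]
width: 0.159
grasp_force: 97.8
clock: 21.9
tcp_pos: [0.5766, -0.2953, 0.1356]
tool_rot: [179.9, 0.8, 86.0]
contact_force: [-5.6, -13.1, 1.7]
width: 0.158
grasp_force: 97.8
clock: 22.2
tcp_pos: [0.5767, -0.2953, 0.1356]
tool_rot: [179.9, 1.1, 86.0]
contact_force: [-6.3, -22.3, -1.0]
width: 0.157
grasp_force: 97.7
```

At the stop again (40 mm, force rising). Release and go to the plate as before.

```bash
python3 -m creep '[{"linear":[0,0,0],"turn":[0,0,0]},{"linear":[0,0,0],"turn":[0,0,0]},{"linear":[0,0,0],"turn":[0,0,0]},{"linear":[0,0,0],"turn":[0,0,0]},{"linear":[0,0,-0.6],"turn":[0,0,0]},{"linear":[0,0,-0.8],"turn":[0,0,0]},{"linear":[0,0,-0.6],"turn":[0,0,0]}]' 0.4
python3 -m creep '[{"linear":[0.7,-0.5,0],"turn":[0,0,0]},{"linear":[0.7,-0.5,0],"turn":[0,0,0]},{"linear":[0.5,-0.4,0],"turn":[0,0,0]},{"linear":[0,0,0],"turn":[0,-0.9,0]},{"linear":[0,0,0],"turn":[0,-0.9,0]},{"linear":[0,0,0],"turn":[0,-0.9,0]},{"linear":[0,0,0],"turn":[0,-0.9,0]},{"linear":[0,0,0],"turn":[0,-0.8,0]}]' 0 70
python3 -m creep '[{"linear":[0.7,0,0],"turn":[0,0,0]},{"linear":[0.7,0,0],"turn":[0,0,0]},{"linear":[0,0,0],"turn":[0,0,0]},{"linear":[0,0,0],"turn":[0,0,0]}]'
python3 - <<'E'
from h import *
import cv2
togo(np.array([.5105,-.2283,.0199]),RM)
im=bot.snapshot("top");cv2.imwrite("pics/top10.png",im[:,:,::-1])
print([(d["rect"],round(d["score"],2)) for d in bot.spot_in("top","plate2_center")[:4]])
hsv=cv2.cvtColor(im,cv2.COLOR_RGB2HSV);m=(hsv[...,0]>100)&(hsv[...,0]<125)&(hsv[...,1]>150)&(hsv[...,2]>100)
old=cv2.cvtColor(cv2.imread("pics/top4.png"),cv2.COLOR_BGR2HSV)
print("".join("\n%d: %s"%(r,np.where(m[r,340:400])[0][:3]+340) for r in(196,200,206,210)))
E
```

```text
clock: 22.9
tcp_pos: [0.5781, -0.2837, 0.2361]
tool_rot: [179.9, 0.0, 86.0]
contact_force: [0.9, -0.2, -0.1]
width: 0.597
grasp_force: 0.0
clock: 23.7
tcp_pos: [0.5147, -0.1832, 0.2348]
tool_rot: [179.8, 35.4, 86.0]
contact_force: [-0.5, -0.3, -1.0]
width: 0.999
grasp_force: 0.0
clock: 24.1
tcp_pos: [0.5184, -0.1266, 0.1935]
tool_rot: [-180.0, 35.2, 86.1]
contact_force: [-0.5, -0.4, 0.5]
width: 0.996
grasp_force: 0.0
t 24.1 pos [ 0.5184 -0.1266  0.1935] rot [-180.    35.2   86.1] F [-0.5 -0.4  0.5] w 1.0 g 0.0
 linear [ 0.336 -0.017  4.012] after turn: [ 0.32  -0.016  4.014] turn [0.005 0.028 0.015]
[([365.7, 204.8, 19.0, 18.6], 0.87)]

196: [359 360 361]
200: [359 360 361]
206: [359 360 365]
210: [358 359 360]
```

```bash
python3 -m creep '[{"linear":[0.16,-0.02,0.6],"turn":[0,0,0]},{"linear":[0.16,0,0.7],"turn":[0,0,0]},{"linear":[0,0,0.7],"turn":[0,0,0]},{"linear":[0,0,0.7],"turn":[0,0,0]},{"linear":[0,0,0.6],"turn":[0,0,0]},{"linear":[0,0,0.3],"turn":[0,0,0]},{"linear":[0,0,0],"turn":[0,0,0]}]' 0
python3 -m creep '[{"linear":[0,0,0.2],"turn":[0,0,0]},{"linear":[0,0,0.2],"turn":[0,0,0]},{"linear":[0,0,0],"turn":[0,0,0]},{"linear":[0,0,0],"turn":[0,0,0]}]'
```

```text
clock: 24.9
tcp_pos: [0.5097, -0.2194, 0.0366]
tool_rot: [-179.9, 35.2, 85.9]
contact_force: [-0.2, 0.2, 0.2]
width: 1.002
grasp_force: 0.0
clock: 25.3
tcp_pos: [0.5102, -0.2292, 0.0212]
tool_rot: [180.0, 35.2, 86.0]
contact_force: [-1.0, 0.3, -0.1]
width: 0.999
grasp_force: 0.0
```

```bash
python3 -m creep '[{"linear":[0.01,0,0.02],"turn":[0,0,0]},{"linear":[0,0,0],"turn":[0,0,0]},{"linear":[0,0,0],"turn":[0,0,0]},{"linear":[0,0,0],"turn":[0,0,0]},{"linear":[0,0,0],"turn":[0,0,0]}]' 1 70
```

```text
clock: 25.8
tcp_pos: [0.5103, -0.2293, 0.0205]
tool_rot: [179.9, 35.2, 86.0]
contact_force: [-0.0, 4.0, 5.6]
width: 0.564
grasp_force: 72.7
```

```bash
python3 -m creep '[{"linear":[0.08,0,-0.056],"turn":[0,0,0]},{"linear":[0.16,0,-0.112],"turn":[0,0,0]},{"linear":[0.16,0,-0.112],"turn":[0,0,0]},{"linear":[0.16,0,-0.112],"turn":[0,0,0]},{"linear":[0.16,0,-0.112],"turn":[0,0,0]},{"linear":[0.16,0,-0.112],"turn":[0,0,0]},{"linear":[0.16,0,-0.112],"turn":[0,0,0]},{"linear":[0.16,0,-0.112],"turn":[0,0,0]}]'
python3 -m creep '[{"linear":[-0.11,0,-0.16],"turn":[0,0,0]},{"linear":[-0.28,0,-0.41],"turn":[0,0,0]},{"linear":[-0.4,0,-0.57],"turn":[0,0,0]},{"linear":[0,0,0],"turn":[0.32,0,0.46]},{"linear":[0.6,-0.3,-0.42],"turn":[0,0,0]},{"linear":[0.7,-0.35,-0.49],"turn":[0,0,0]},{"linear":[0.7,-0.35,-0.49],"turn":[0,0,0]},{"linear":[0.7,-0.35,-0.49],"turn":[0,0,0]}]'
python3 -m creep '[{"linear":[0.4,-0.1,-0.28],"turn":[0,0,0]},{"linear":[0,0,0],"turn":[0,0,0]},{"linear":[0,0,0],"turn":[0,0,0]}]'
python3 - <<'E'
from h import *
import cv2
t=np.array([.4525,.051,0])+.020*np.array([.148,.989,0]);t[2]=.007
togo(t,RT)
for n in("side","top"):
    cv2.imwrite(f"pics/{n}11.png",bot.snapshot(n)[:,:,::-1])
    for q in("plate2_center","hexkeys"): print(n,q,[(d["rect"],round(d["score"],2)) for d in bot.spot_in(n,q)[:3]])
p=bot.get_obs()["tcp_pos"];print(proj("top",p+[-.003,-.020,.025]))
E
```

```text
clock: 26.6
tcp_pos: [0.5151, -0.1565, 0.0205]
tool_rot: [-180.0, 35.3, 86.0]
contact_force: [-1.1, -4.0, 5.0]
width: 0.562
grasp_force: 73.2
clock: 27.4
tcp_pos: [0.4718, 0.0193, 0.0878]
tool_rot: [180.0, 35.1, 81.5]
contact_force: [0.5, -0.5, -0.5]
width: 0.566
grasp_force: 72.8
clock: 27.7
tcp_pos: [0.4712, 0.0426, 0.088]
tool_rot: [180.0, 35.2, 81.6]
contact_force: [-0.8, -0.3, -1.2]
width: 0.568
grasp_force: 72.9
t 27.7 pos [0.4712 0.0426 0.088 ] rot [180.   35.2  81.6] F [-0.8 -0.3 -1.2] w 0.57 g 72.9
 linear [ 1.351 -0.395  1.029] after turn: [ 1.347 -0.396  1.033] turn [0.007 0.021 0.01 ]
side plate2_center [([284.5, 228.8, 18.3, 13.9], 0.6)]
side hexkeys [([265.6, 213.3, 8.5, 42.7], 0.62)]
top plate2_center []
top hexkeys [([365.1, 238.1, 35.6, 10.6], 0.69)]
[267.27588388 219.75066969]
```

```bash
python3 -m creep '[{"linear":[0.45,-0.13,0.34],"turn":[0,0,0]},{"linear":[0.45,-0.13,0.34],"turn":[0,0,0]},{"linear":[0.3,-0.13,0.2],"turn":[0,0,0]},{"linear":[0.15,0,0.15],"turn":[0,0,0]},{"linear":[0,0,0],"turn":[0,0,0]},{"linear":[0.06,0,0.08],"turn":[0,0,0]},{"linear":[0,0,0],"turn":[0,0,0]}]'
python3 -m creep '[{"linear":[0.03,0,0.05],"turn":[0,0,0]},{"linear":[0.03,0,0.05],"turn":[0,0,0]},{"linear":[0,0,0],"turn":[0,0,0]}]'
```

```text
clock: 28.7
tcp_pos: [0.4565, 0.0699, 0.0024]
tool_rot: [179.9, 35.2, 81.4]
contact_force: [-0.2, 0.5, -1.6]
width: 0.564
grasp_force: 72.9
clock: 29.0
tcp_pos: [0.4558, 0.0696, -0.0037]
tool_rot: [180.0, 35.2, 81.5]
contact_force: [-0.8, -0.0, 0.1]
width: 0.565
grasp_force: 72.9
```

```bash
python3 -m creep '[{"linear":[0,0,0],"turn":[0,0,0]},{"linear":[0,0,0],"turn":[0,0,0]},{"linear":[0,0,0],"turn":[0,0,0]},{"linear":[0,0,-0.3],"turn":[0,0,0]},{"linear":[0,0,-0.6],"turn":[0,0,0]},{"linear":[0,0,-0.8],"turn":[0,0,0]},{"linear":[0,0,-0.8],"turn":[0,0,0]},{"linear":[0,0,-0.8],"turn":[0,0,0]}]' 0.3
python3 -m creep '[{"linear":[0,0,-0.8],"turn":[0,0,0]},{"linear":[0,0,-0.8],"turn":[0,0,0]},{"linear":[0,0,0],"turn":[0,0,0]},{"linear":[0,0,0],"turn":[0,0,0]}]'
python3 - <<'E'
from rig import bot
import cv2,numpy as np
a=bot.snapshot("top")[140:280,210:450,::-1];b=bot.snapshot("side")[130:300,200:360,::-1]
cv2.imwrite("pics/fin.png",np.hstack([cv2.resize(a,(440,257),interpolation=cv2.INTER_CUBIC),cv2.resize(b[:140],(294,257),interpolation=cv2.INTER_CUBIC)]))
for n in("top","side"):
  for q in("plate1_center","hexkeys","spool"): print(n,q,[(d["rect"],round(d["score"],2)) for d in bot.spot_in(n,q)[:3]])
E
```

```text
clock: 29.8
tcp_pos: [0.4697, 0.1646, 0.1327]
tool_rot: [180.0, 35.2, 81.5]
contact_force: [1.0, 0.1, -0.5]
width: 0.698
grasp_force: 0.0
clock: 30.2
tcp_pos: [0.4766, 0.2099, 0.1969]
tool_rot: [179.9, 35.2, 81.5]
contact_force: [-0.5, -0.7, 0.5]
width: 0.702
grasp_force: 0.0
top plate1_center [([260.6, 191.6, 26.3, 19.4], 0.9)]
top hexkeys [([364.7, 237.1, 33.8, 10.0], 0.77)]
top spool [([168.4, 240.0, 21.1, 15.6], 0.51)]
side plate1_center [([258.2, 258.5, 27.1, 21.0], 0.82)]
side hexkeys [([304.0, 217.7, 11.4, 13.8], 0.66)]
side spool [([301.5, 313.5, 20.6, 11.2], 0.5)]
```

View pics/fin.png

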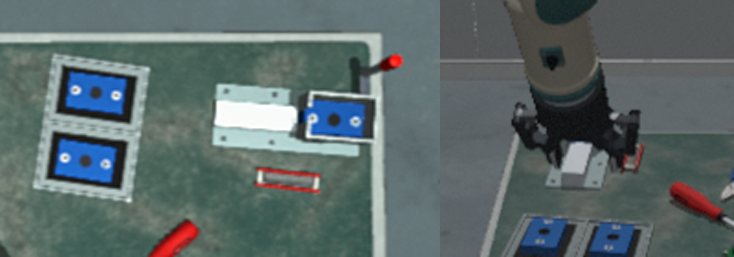

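The picture shows both plates flat in their bays, at (96,93) and (86,160). The stack is square in the chute, the rail is empty, the handle is at rest, and the key set has not moved.

```bash
python3 -c "from rig import bot; print(bot.sign_off())"
```

```text
the job is handed in; nothing more can be done
None
```

Both plates were drawn one after the other and lie flat, upper face up, in their own tray bays; the other three sit square in the magazine, the key set and spool were not disturbed, and I handed the job in at about 30 s of the 72 s limit.

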